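# Hold a spread snap ring at the groove of a locked axle stub

### The arm

A 6-joint arm with a two-finger parallel gripper is mounted at the origin on a cart in front of the work surface, level with it; the furniture and walls round the work are solid. World frame = base frame: x ahead of the robot, y to its left, z up, the work surface at z = 0. Lengths are in mm, angles in degrees, forces in N, time in s.
With the tool pointing down it reaches from about 300 to 850 mm from the base axis. Payload 4.2 kg.
Tool frame: the origin (TCP) lies midway between the tips of the shut fingers; the grasp point (between the pads) lies 19 mm behind it (env.grasp_offset is the distance from the TCP to the grasp point, in mm); z points along the fingers, y is the line along which they close (so a half turn about z gives the same grasp; the last joint's range is limited). The gripper opens to 91 mm and grips with 3 to 60 N. Pads are 32 mm wide; open, the fingers measure 118 mm over their backs; the gripper's body (76 mm by 178 mm) begins 60 mm behind the grasp point.
Start: joints at [-71.219, 18.312, 89.639, -0, 72.044, -1.146], TCP at [195.981, -540.587, 213.976] pointing down, gripper open.
Joint ranges: [-177.97, 177.97], [-48.28, 115.42], [12.27, 149.76], [-77.06, 257.06], [2.81, 150.46], [-146.56, 146.56]. Speed limits (degrees/s): [147.25, 147.25, 180, 180, 180, 180].

### API

Orientations are given as [roll, pitch, yaw] about the fixed x, y, z axes, in that order (R = Rz(yaw) Ry(pitch) Rx(roll)).
In Python, from workcell import env, optics gives the robot as it stands. The module is installed in compiled form; this text tells all that it offers.
- The arm moves only by the tool send_rows, never from a script. Its argument "targets" is a list that holds one entry, the list of rows, each a list of 7 numbers: the turn, a rotation vector about the world's x, y, z scaled (see below), then the shift along the world's x, y, z scaled (see below), then the closure, from -1 (fully open) to 1 (shut). In form: [[[rx, ry, rz, x, y, z, gripper], ...]]. A call has 1 to 12 rows; each row shifts and turns the commanded pose from where the row before left it; what a row does not reach is not made up. The controller multiplies each number of a shift by 0.2 m and each number of a turn by pi/2 rad. A row lasts 1/10 s, in which the tool goes at most 50 mm and 8.59 degrees, less where a joint would pass 70% of its speed; a pose out of reach is approached as far as the arm can. A call with a number of a shift or a turn outside -1 to 1 is refused whole. A call with a gripper value outside its range is refused whole. The fingers move at their own pace and stop on an object; "grip_force" is the grip in N (left out, the last holds). Time passes only in rows, so rows that do not move let the fingers close. It gives the time, the measured TCP pose, the force, the opening and the grip force at its end, in the units of the state.
- env.state(): the state, without advancing time (a new reading comes with each control period).
- optics.grab_frame(name): name is "side" or "top" or "wrist"; returns (picture, depth): 480x640x3 uint8, red, green, blue; 480x640 float32, mm along the optical axis (not along the pixel's ray), 0 where there is no reading.
- optics.camera_info(name): a dict with "camera_matrix" (3x3 intrinsics, pixels), "R" (3x3) and "t" (3): a world point X has camera coordinates R X + t; the wrist camera has in their place "mount" (4x4, takes a point from camera to tool coordinates, whose origin is the TCP and whose axes are the flange's). Camera axes: x right, y down, z forward; pixel columns grow to the right and rows downward; lengths in mm; the calibration is good to about 2 mm. A picture is of the moment at which its call begins: read the wrist's pose just before it. camera_info takes no time and is no camera call.
- env.job_done(): hands the job in; it is judged then, once.
Trained networks look in the newest picture that a camera, given by its name, has taken for a name from the list of things; names that differ only in an ending like _2 or _b are one class to them, and where a whole thing is asked for, a point or a joint stands for the part that bears it (a point fixed in the world has none). Each returns a list of dicts, best first, with "conf" (0 to 1); they miss things now and then, are a little off and sometimes report something else, mostly with a low value. They report only what shows in the picture. A call takes as long as a camera call. They do not tell look-alikes from the thing itself.
- optics.silhouettes(camera, name): "mask" (480x640 bool, what is visible of it) and "at" ([column, row] in pixels, amid what is visible of it).
- optics.place_of(camera, name): "at" ([column, row] in pixels: a listed point, or the origin of a listed thing).
The state is a dict: "time_s": time; "qpos": joint angles; "qvel": joint speeds; "effort": joint torques, N m; "ee_pos": TCP position; "ee_rot": TCP orientation; "force": force on the tool from outside, world axes, zero at the start; "torque": the same for the moment, N m; "gripper_width": finger opening in mm; "gripper_force": force on a finger pad.
Only numpy, scipy, OpenCV 4.12 (cv2) and the standard library are available. Lean on these libraries where they do the work, as an engineer would, in place of code of your own. Each camera call takes 0.05 s, during which the arm holds its last target. There are 200 camera calls.

### The job

First turn the yellow turnbutton fully round until it points at the axle stub, so that it locks the stub's flange in the fixture. Then squeeze the red-handled snap-ring pliers to their stop so that the brass ring on their tips is spread, bring the ring over the top of the axle and down level with the groove, and finish while still holding it there: pliers level and squeezed fully, ring spread and centred round the groove without resting on or pressing against the axle or fixture. Leave the axle seated and do not shift the white nut, the deburring tool or the oil bottle.

Things in the scene. Friction and masses are not known exactly. Their poses are not given: they have to be found in the camera images.
- fixture: aluminium fixture block, 120 x 90 x 30 mm (its x, y, z), fixed to the bench, which is z = 0. Origin: centre of its underside. The axle stub stands in a bore at x = +26, y = 0 mm; the turnbutton turns about a vertical pivot at x = -46, y = 0 mm
- turnbutton (a joint): yellow turnbutton: straight bar 10 mm wide, 10 mm tall (40 to 50 mm above the bench), reaching 50 mm from its pivot at the pointing end, 18 mm at the tail. Value: turn in rad, counter-clockwise from above; 0 = open, 1.57 = locked at its stop, pointing at the axle, its end over the flange. At v it points v - 1.57 rad from the fixture's x axis. Light friction (0.04 N m); stays where left
- turnbutton_tip (a point): point on the top of the turnbutton's pointing end, 46 mm from its pivot
- axle: steel axle stub, upright, loose in the fixture's bore until locked. Origin: on its axis at the underside of its flange, which rests on the block's top, 30 mm above the bench; its z axis points up along the shaft. Flange 54 mm across, 8 mm thick; shaft 35 mm across, its end, with a 5 mm chamfer, 56 mm above the origin; groove 29 mm across and 12 mm wide, from 29 to 41 mm above the origin; 0.45 kg
- groove (a point): on the axle's axis at the middle of the groove's width, 65 mm above the bench when seated
- axle_end (a point): centre of the axle's upper end face, 86 mm above the bench when seated
- pliers: snap-ring pliers lying flat, red handles, a brass snap ring captive on their tips (one tool, about 0.2 kg). Origin: on the pivot axis in the underside plane (z = 0 on the bench). x runs along the middle line from handles to ring, z up. They reach from x = -104 to +93 mm and z = 0 to 22 mm; spread, jaws and ring are 60 mm wide
- ring_eye (a point): fixed point of the pliers where the middle of the SPREAD ring comes: 52.5 mm ahead of the pliers' origin along x, on the middle line, 11 mm above the underside (the ring's mid-plane; the ring is 4 mm thick). Relaxed, the ring is 32 mm inside and cannot pass the shaft; at the stop it clears the 35 mm shaft by about 4 mm all round when ring_eye is on the shaft's axis
- grip (a point): where to squeeze from above, closing along the pliers' y: on the middle line, 65 mm behind the pliers' origin, 11 mm above the underside. The handles run from x = -34 to -104 mm, 22 mm tall; over the outsides they are about 61 mm apart here at rest (78 mm at the ends), and parallel, 30 mm apart, when squeezed to the stop
- lever_r (a joint): turn of one handle in rad (both turn alike): 0 = handles sprung open, ring relaxed; 0.24 to 0.26 = squeezed to the stop, ring fully spread. A spring opens them: about 9 N on the handles holds the stop, so squeeze with 30 to 60 N. As the handles turn in, the pivot and ring advance about 3 mm along x relative to the fingers
- parts_case: black parts case, lid closed, 160 x 213 x 50 mm, part of the place, origin at the centre of its underside; do not run into it. A tall grey guard panel also stands along the bench's far left edge (about where x + y = 0.83 m): with the arm stretched out, draw it in before swinging past
- white_nut: white plastic nut, 51 x 55 x 36 mm, origin at the centre of its underside; leave it alone
- deburrer: red and black deburring tool lying on the bench, 17 x 100 x 17 mm; leave it alone
- oil_bottle: small green oil bottle, 38 x 38 x 89 mm, origin at the centre of its underside; leave it alone
Not all that is in view belongs to the job. Several things have the shape of the fixture; the one meant has the colours described above.

How it is judged:
By the outcome, as a careful person would: the job done as asked, in the order asked, and still so for the second after the job is handed in, while the arm keeps its last pose, push and grip.
It also fails if it takes over 59 s, if anything falls off the work surface, if the arm or the gripper's body presses on something with over 40 N, if the wrist force passes 120 N, or if a joint passes its speed limit or range.

## Working session

There is one attempt and no reset: what is moved stays moved. The work goes in short steps, Python scripts to look and compute and a tool call to move; the robot and the scene stay as the last step left them, time stands still between calls to the robot, and variables do not carry over. Pictures are saved under pics/ and viewed, at most 10 in all, crops included, and the job is handed in when it is done.

Besides the shell and the picture viewer there is one more tool, called after "Call:" as name(argument=value, ...) on one line, values as JSON. send_rows: Moves the arm, as the interface text tells. Its arguments: {"type":"object","properties":{"targets":{"type":"array"},"grip_force":{"type":"number"}},"required":["targets"]}

```bash
mkdir -p pics
cat > h.py <<'E'
import numpy as np, cv2
from workcell import env, optics
def cam(n):
    i=optics.camera_info(n); return np.array(i["camera_matrix"]),np.array(i["R"]),np.array(i["t"]).ravel()
def ray(n,px,z):
    "world point on the pixel's ray at height z"
    K,R,t=cam(n); d=R.T@np.linalg.solve(K,[px[0],px[1],1.]); c=-R.T@t
    return c+d*(z-c[2])/d[2]
def cloud(n,dep):
    K,R,t=cam(n); v,u=np.mgrid[:480,:640]; z=dep
    P=np.stack([(u-K[0,2])/K[0,0]*z,(v-K[1,2])/K[1,1]*z,z],-1)
    return (P-t)@R
E
python3 - <<'E'
from h import *
s=env.state(); print(s["ee_pos"],s["ee_rot"],s["gripper_width"],env.grasp_offset)
Z=dict(fixture=0,turnbutton_tip=50,axle=30,groove=65,axle_end=86,pliers=0,ring_eye=11,grip=11,parts_case=0,white_nut=0,deburrer=0,oil_bottle=0)
for c in("top","side"):
    p,d=optics.grab_frame(c); cv2.imwrite(f"pics/{c}0.png",p[...,::-1]); np.save(f"{c}0.npy",d)
    for k in Z:
        for r in optics.place_of(c,k)[:3]: print(c,k,round(r["conf"],2),np.round(r["at"]),np.round(ray(c,r["at"],Z[k])))
E
```

```text
[ 195.78919594 -540.0958208   213.11616559] [-1.79898873e+02 -3.56636273e-04  1.99265675e+01] 91.40757007534744 18.8
top fixture 0.95 [469. 244.] [ 494. -583.    0.]
top fixture 0.67 [344. 254.] [ 470. -268.    0.]
top turnbutton_tip 0.69 [498. 240.] [ 499. -641.   50.]
top turnbutton_tip 0.59 [368. 253.] [ 468. -323.   50.]
top turnbutton_tip 0.29 [332. 192.] [ 618. -238.   50.]
top axle 0.69 [336. 249.] [ 479. -247.   30.]
top axle 0.46 [264. 203.] [595. -67.  30.]
top groove 0.71 [338. 246.] [ 484. -251.   65.]
top axle_end 0.77 [336. 249.] [ 473. -246.   86.]
top pliers 0.85 [265. 202.] [604. -67.   0.]
top ring_eye 0.69 [286. 191.] [ 629. -123.   11.]
top grip 0.66 [238. 207.] [588.  -1.  11.]
top parts_case 0.9 [287. 292.] [ 374. -124.    0.]
top parts_case 0.54 [240. 205.] [596.  -3.   0.]
top white_nut 0.7 [335. 193.] [ 626. -247.    0.]
top deburrer 0.74 [388. 296.] [ 364. -376.    0.]
top oil_bottle 0.66 [181. 239.] [509. 145.   0.]
side fixture 0.79 [332. 204.] [ 486. -581.    0.]
side fixture 0.63 [341. 262.] [ 466. -266.    0.]
side turnbutton_tip 0.5 [339. 228.] [ 471. -336.   50.]
side turnbutton_tip 0.46 [330. 183.] [ 494. -624.   50.]
side axle 0.94 [332. 257.] [ 487. -238.   30.]
side groove 0.56 [335. 241.] [ 481. -249.   65.]
side axle_end 0.92 [335. 233.] [ 480. -245.   86.]
side pliers 0.76 [266. 318.] [611. -64.   0.]
side ring_eye 0.58 [261. 298.] [ 627. -112.   11.]
side grip 0.78 [274. 335.] [589.  -3.  11.]
side parts_case 0.55 [389. 301.] [ 372. -119.    0.]
side parts_case 0.55 [337. 231.] [ 473. -413.    0.]
side deburrer 0.63 [380. 239.] [ 366. -373.    0.]
side oil_bottle 0.56 [324. 411.] [497. 148.   0.]
side oil_bottle 0.21 [262. 298.] [ 628. -127.    0.]
```

View pics/top0.png

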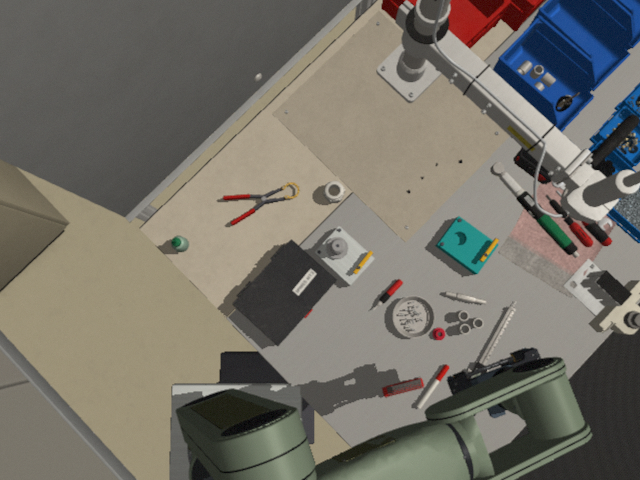

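View pics/side0.png

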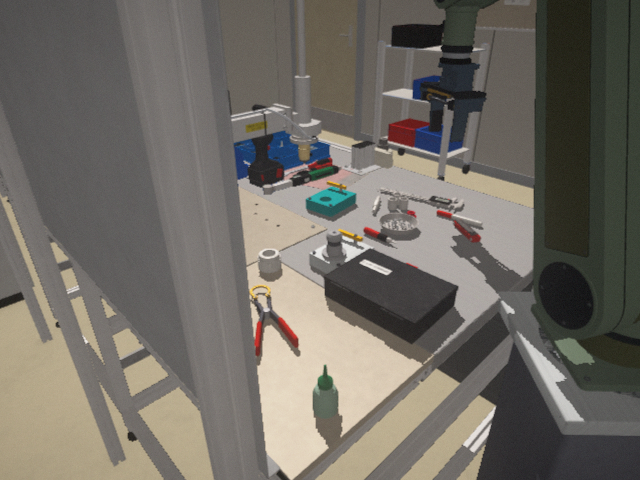

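Top view: the aluminium fixture is at about (340,252), the pliers at (265,202) and the case at (287,292). The teal block at (469,244) is a decoy. Next I'll take the wrist camera over the fixture.

Run:
```python
from h import *
i=optics.camera_info("wrist"); print(np.round(i["mount"],3)); print(i["camera_matrix"])
p=cv2.imread("pics/top0.png")[170:320,170:420]; cv2.imwrite("pics/c0.png",cv2.resize(p,(800,480),interpolation=2))
```

```text
[[ 0.00000e+00 -9.65000e-01 -2.62000e-01  7.35260e+01]
 [ 1.00000e+00 -0.00000e+00  1.00000e-03 -4.21000e-01]
 [-1.00000e-03 -2.62000e-01  9.65000e-01 -1.71266e+02]
 [ 0.00000e+00  0.00000e+00  0.00000e+00  1.00000e+00]]
[[344.21439157   0.         319.81742905]
 [  0.         344.21439157 244.54440923]
 [  0.           0.           1.        ]]
```

Call:
send_rows(targets=[[[0,0,0,0.2,0.15,0.1,-1],[0,0,0,0.2,0.15,0.1,-1],[0,0,0,0.2,0.15,0.1,-1],[0,0,0,0.2,0.15,0.1,-1],[0,0,0,0.2,0.15,0.1,-1],[0,0,0,0.15,0.15,0,-1],[0,0,0,0,0.1,0,-1],[0,0,0,0,0,0,-1],[0,0,0,0,0,0,-1]]])

```text
time_s: 2.2
ee_pos: [410.9, -351.5, 306.8]
ee_rot: [180.0, 0.1, 19.9]
force: [-0.3, -0.0, -0.6]
gripper_width: 91.4
gripper_force: 0.0
```

View pics/c0.png

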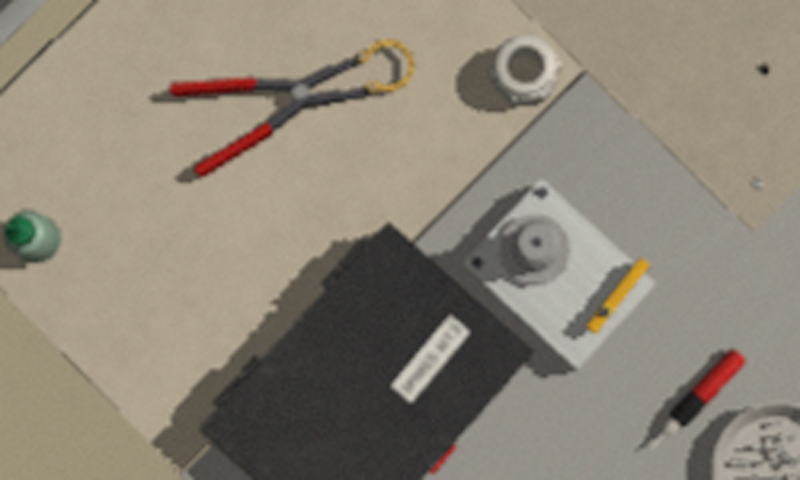

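The crop shows the axle at (537,243) and the turnbutton open, with its pivot at (603,312). The case stands against the fixture and the pliers lie freely. Now a wrist measurement.

```bash
cat >> h.py <<'E'
from scipy.spatial.transform import Rotation as Ro
import sys
_top=cam
def cam(n):
    if n!="wrist": return _top(n)
    i=optics.camera_info(n); M=np.array(i["mount"]); s=WS
    W=np.eye(4); W[:3,:3]=Ro.from_euler("xyz",s["ee_rot"],degrees=True).as_matrix(); W[:3,3]=s["ee_pos"]
    V=np.linalg.inv(W@M); return np.array(i["camera_matrix"]),V[:3,:3],V[:3,3]
WS=None
def wgrab(name):
    global WS
    WS=env.state(); p,d=optics.grab_frame("wrist"); cv2.imwrite(f"pics/{name}.png",p[...,::-1]); return p,d
def locate(c,Z):
    for k in Z:
        for r in optics.place_of(c,k)[:2]:
            print(c,k,round(r["conf"],2),np.round(r["at"]),np.round(ray(c,r["at"],Z[k]),1))
E
python3 - <<'E'
from h import *
p,d=wgrab("w1")
locate("wrist",dict(fixture=0,turnbutton=40,turnbutton_tip=50,axle=30,groove=65,axle_end=86,parts_case=0))
P=cloud("wrist",d); hsv=cv2.cvtColor(p,cv2.COLOR_RGB2HSV)
ok=(d>0)
y=ok&(hsv[...,0]>15)&(hsv[...,0]<35)&(hsv[...,1]>120)&(P[...,2]>40)&(P[...,2]<60)
q=P[y]; print("bar",len(q),q.mean(0)); r=cv2.minAreaRect(q[:,:2].astype(np.float32)); print(r)
near=np.hypot(P[...,0]-468,P[...,1]+267)<110
t=ok&near&(abs(P[...,2]-30)<4)&(hsv[...,1]<60); print("blk",t.sum(),np.median(P[t],0),cv2.minAreaRect(P[t][:,:2].astype(np.float32)))
t=ok&near&(abs(P[...,2]-86)<4)&(hsv[...,1]<60); print("end",t.sum(),P[t].mean(0),cv2.minEnclosingCircle(P[t][:,:2].astype(np.float32)))
t=ok&(abs(P[...,2]-50)<4)&(hsv[...,2]<60); print("case",t.sum(),cv2.minAreaRect(P[t][:,:2].astype(np.float32)))
E
```

```text
wrist fixture 0.95 [272. 142.] [ 469.5 -263.     0. ]
wrist fixture 0.68 [486. 205.] [ 490.  -569.9    0. ]Traceback (most recent call last):
  File "<stdin>", line 3, in <module>
  File "h.py", line 27, in locate
    for r in optics.place_of(c,k)[:2]:
             ~~~~~~~~~~~~~~~^^^^^
ValueError: it knows: axle, axle_end, deburrer, fixture, grip, groove, oil_bottle, parts_case, pliers, ring_eye, turnbutton_tip, white_nut
```

View pics/w1.png

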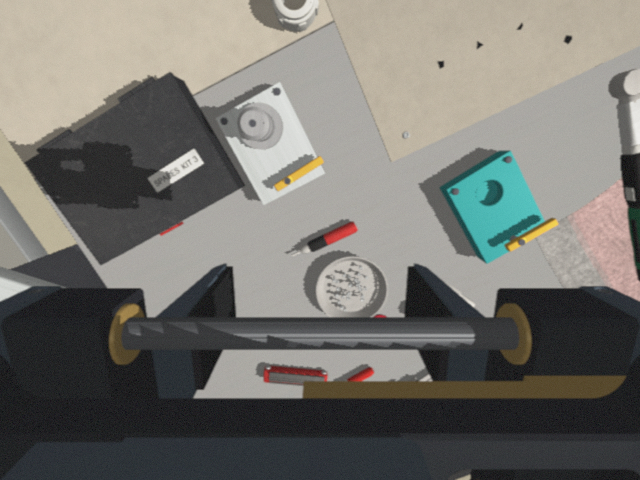

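The wrist view shows the fixture at (272,142), the axle at (255,123) and the bar from (280,187) to (322,162). Now the numbers.

Run:
```python
from h import *
p,d=wgrab("w2")
locate("wrist",dict(fixture=0,turnbutton_tip=50,axle=30,groove=65,axle_end=86,parts_case=0))
P=cloud("wrist",d); hsv=cv2.cvtColor(p,cv2.COLOR_RGB2HSV)
ok=(d>0); mr=lambda t:cv2.minAreaRect(P[t][:,:2].astype(np.float32))
near=np.hypot(P[...,0]-468,P[...,1]+267)<110
y=near&ok&(hsv[...,0]>15)&(hsv[...,0]<35)&(hsv[...,1]>120)&(P[...,2]>44)&(P[...,2]<56)
print("bar",y.sum(),P[y].mean(0),mr(y))
t=ok&near&(abs(P[...,2]-30)<4)&(hsv[...,1]<40)&(hsv[...,2]>120)
n,l,st,_=cv2.connectedComponentsWithStats(t.astype(np.uint8)); t=l==1+st[1:,4].argmax(); print("blk",t.sum(),np.median(P[t],0),mr(t))
t=ok&near&(abs(P[...,2]-86)<4); print("end",t.sum(),P[t].mean(0),cv2.minEnclosingCircle(P[t][:,:2].astype(np.float32)))
t=ok&(abs(P[...,2]-50)<4)&(hsv[...,2]<75)&(P[...,1]<-0)
n,l,st,_=cv2.connectedComponentsWithStats(t.astype(np.uint8)); t=l==1+st[1:,4].argmax()
r=mr(t); print("case",t.sum(),r,cv2.boxPoints(r))
```

```text
wrist fixture 0.75 [274. 143.] [ 469. -266.    0.]
wrist fixture 0.65 [489. 201.] [ 496.3 -571.4    0. ]
wrist turnbutton_tip 0.7 [553. 222.] [ 498.1 -635.7   50. ]
wrist turnbutton_tip 0.61 [317. 160.] [ 468.7 -327.7   50. ]
wrist axle 0.62 [257. 130.] [ 476.9 -245.8   30. ]
wrist groove 0.95 [251. 124.] [ 480.4 -243.8   65. ]
wrist axle_end 0.57 [250. 122.] [ 482.5 -247.    86. ]
wrist axle_end 0.54 [255. 129.] [ 477.8 -253.9   86. ]
wrist parts_case 0.58 [151. 173.] [ 375.3 -121.8    0. ]
bar 368 [ 448.00868282 -312.12576521   50.37337571] ((446.26007080078125, -310.74017333984375), (9.17142391204834, 66.39845275878906), 51.175376892089844)
blk 4510 [ 456.6704033  -274.97703408   30.38770741] ((464.6307067871094, -266.6418151855469), (120.20034790039062, 90.11432647705078), 46.95808029174805)
end 797 [ 482.47598371 -248.37966075   85.56830741] ((482.36553955078125, -247.95350646972656), 17.448183059692383)
case 18665 ((376.2079162597656, -118.1524658203125), (154.40174865722656, 213.7743682861328), 48.011924743652344) [[ 245.11485  -104.029686]
 [ 404.00992  -247.03961 ]
 [ 507.30096  -132.27524 ]
 [ 348.4059     10.73468 ]]
```

Call:
send_rows(targets=[[[0,0,0.05,0.02,0.004,-0.22,1],[0,0,0.05,0.02,0.004,-0.22,1],[0,0,0.05,0.02,0.004,-0.22,1],[0,0,0.05,0.02,0.004,-0.22,1],[0,0,0.05,0.02,0.004,-0.22,1],[0,0,0.05,0.02,0.004,-0.19,1],[0,0,0,0,0,0,1],[0,0,0,0,0,0,1],[0,0,0,0,0,0,1]]], grip_force=20)

```text
time_s: 3.55
ee_pos: [436.9, -347.8, 51.1]
ee_rot: [179.7, -0.0, 46.9]
force: [0.3, 0.1, 1.0]
gripper_width: 22.0
gripper_force: 0.0
```

Run:
```python
from h import *
u=lambda a:np.array([np.cos(np.radians(a)),np.sin(np.radians(a))])
piv=np.array([433.3,-300.2]); f=lambda b,o,r=33:piv+r*u(b)-o*u(b+90)
s=env.state(); print(s["ee_pos"],s["ee_rot"],s["gripper_width"])
prev=s["ee_pos"][:2]
for b in np.r_[-43,np.arange(-36,50,7.5),48]:
    q=f(b,21); print(b,q.round(1),((q-prev)/200).round(4)); prev=q
```

```text
[ 436.94598174 -347.80820252   51.08633185] [ 1.79748201e+02 -1.17964309e-02  4.68537394e+01] 21.970722177815194
-43.0 [ 443.1 -338.1] [0.0308 0.0487]
-36.0 [ 447.7 -336.6] [0.0227 0.0074]
-28.5 [ 452.3 -334.4] [0.0231 0.0109]
-21.0 [ 456.6 -331.6] [0.0215 0.0139]
-13.5 [ 460.5 -328.3] [0.0195 0.0165]
-6.0 [ 463.9 -324.5] [0.0172 0.0189]
1.5 [ 466.8 -320.3] [0.0146 0.021 ]
9.0 [ 469.2 -315.8] [0.0117 0.0227]
16.5 [ 470.9 -311. ] [0.0086 0.0241]
24.0 [ 472. -306.] [0.0054 0.025 ]
31.5 [ 472.4 -300.9] [0.0021 0.0255]
39.0 [ 472.2 -295.8] [-0.0012  0.0256]
46.5 [ 471.2 -290.7] [-0.0046  0.0252]
48.0 [ 471.  -289.7] [-0.0013  0.005 ]
```

Call:
send_rows(targets=[[[0,0,0,0,0,-0.04,1],[0,0,0,0,0,0,1],[0,0,0,0,0,0,1],[0,0,0,0,0,0,1]]])

```text
time_s: 3.95
ee_pos: [435.8, -346.7, 41.3]
ee_rot: [179.9, -0.0, 46.9]
force: [0.6, 0.2, -0.7]
gripper_width: 0.4
gripper_force: 0.0
```

Call:
send_rows(targets=[[[0,0,0,0.015,0.024,0,1],[0,0,0,0.015,0.024,0,1],[0,0,0.078,0.023,0.007,0,1],[0,0,0.083,0.023,0.011,0,1],[0,0,0.083,0.021,0.014,0,1],[0,0,0.083,0.019,0.016,0,1],[0,0,0,0,0,0,1],[0,0,0,0,0,0,1]]])

```text
time_s: 4.75
ee_pos: [459.0, -327.1, 40.9]
ee_rot: [180.0, 0.0, 76.2]
force: [0.3, -1.2, -0.2]
gripper_width: 0.4
gripper_force: 0.3
```

Call:
send_rows(targets=[[[0,0,0.083,0.019,0.017,0.01,1],[0,0,0.083,0.015,0.021,0,1],[0,0,0.083,0.012,0.023,0,1],[0,0,0.083,0.009,0.024,0,1],[0,0,0.083,0.006,0.025,0,1],[0,0,0.083,0.003,0.0255,0,1],[0,0,0.083,0,0.0255,0,1],[0,0,0.06,-0.003,0.02,0,1],[0,0,0,0,0,0,1],[0,0,0,0,0,0,1]]])

```text
time_s: 5.75
ee_pos: [472.3, -292.3, 43.3]
ee_rot: [180.0, 0.2, 133.9]
force: [1.7, -4.9, -0.4]
gripper_width: -0.3
gripper_force: 2.3
```

Call:
send_rows(targets=[[[0,0,0.03,-0.008,0.008,0,1],[0,0,0,-0.004,0.004,0,1],[0,0,0,0,0,0,1]]])

```text
time_s: 6.05
ee_pos: [472.5, -291.5, 43.6]
ee_rot: [179.9, 0.6, 136.6]
force: [6.3, -7.1, -5.2]
gripper_width: 0.5
gripper_force: 4.9
```

Call:
send_rows(targets=[[[0,0,0,0.05,-0.05,0,1],[0,0,0,0.02,-0.02,0.1,1],[0,0,0,0,0,0.24,1],[0,0,0,0,0,0.24,1],[0,0,-0.05,0,0.05,0.24,1],[0,0,-0.05,0,0.05,0.24,0],[0,0,-0.05,0,0,0.15,-1],[0,0,0,0,0,0,-1],[0,0,0,0,0,0,-1]]])

```text
time_s: 6.95
ee_pos: [482.3, -282.0, 284.8]
ee_rot: [180.0, -0.1, 123.2]
force: [-0.4, 0.8, -0.1]
gripper_width: 29.3
gripper_force: 0.0
```

Run:
```python
from h import *
p,d=wgrab("w3"); print(WS["ee_pos"],WS["ee_rot"])
locate("wrist",dict(fixture=0,turnbutton_tip=50,groove=65,axle_end=86,pliers=0,ring_eye=11,grip=11))
P=cloud("wrist",d); hsv=cv2.cvtColor(p,cv2.COLOR_RGB2HSV)
ok=(d>0); mr=lambda t:cv2.minAreaRect(P[t][:,:2].astype(np.float32))
near=np.hypot(P[...,0]-468,P[...,1]+267)<110
y=near&ok&(hsv[...,0]>15)&(hsv[...,0]<35)&(hsv[...,1]>120)&(P[...,2]>44)&(P[...,2]<56)
print("bar",y.sum(),P[y].mean(0),mr(y))
t=ok&near&(abs(P[...,2]-86)<4); print("end",t.sum(),P[t].mean(0),cv2.minEnclosingCircle(P[t][:,:2].astype(np.float32)))
t=ok&near&(abs(P[...,2]-30)<4)&(hsv[...,1]<40)&(hsv[...,2]>120)
n,l,st,_=cv2.connectedComponentsWithStats(t.astype(np.uint8)); t=l==1+st[1:,4].argmax(); print("blk",t.sum(),mr(t))
```

```text
Traceback (most recent call last):
TypeError: 'NoneType' object is not subscriptable
```

View pics/w3.png

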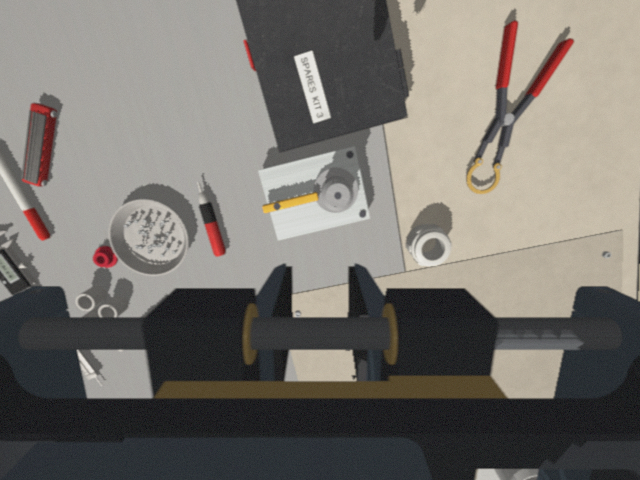

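The bar at (290,203) now points at the axle at (337,190). The pliers are at (508,118). I'll measure both.

```bash
cat > m.py <<'E'
import h; from h import *
def meas(name):
    p,d=wgrab(name); print(h.WS["ee_pos"].round(1),h.WS["ee_rot"].round(1))
    locate("wrist",dict(turnbutton_tip=50,groove=65,axle_end=86,pliers=0,ring_eye=11,grip=11))
    P=cloud("wrist",d); hsv=cv2.cvtColor(p,cv2.COLOR_RGB2HSV)
    ok=(d>0); mr=lambda t:cv2.minAreaRect(P[t][:,:2].astype(np.float32))
    near=np.hypot(P[...,0]-468,P[...,1]+267)<110
    y=near&ok&(hsv[...,0]>15)&(hsv[...,0]<35)&(hsv[...,1]>120)&(P[...,2]>44)&(P[...,2]<56)
    if y.sum()>50: print("bar",y.sum(),P[y].mean(0),mr(y))
    t=ok&near&(abs(P[...,2]-86)<4)
    if t.sum()>50: print("end",t.sum(),P[t].mean(0),cv2.minEnclosingCircle(P[t][:,:2].astype(np.float32)))
    far=np.hypot(P[...,0]-606,P[...,1]+66)<130
    red=far&ok&((hsv[...,0]<8)|(hsv[...,0]>172))&(hsv[...,1]>130)&(P[...,2]>8)
    n,l,st,c=cv2.connectedComponentsWithStats(red.astype(np.uint8))
    L=[]
    for k in range(1,n):
        if st[k,4]>60:
            q=P[l==k]; r=cv2.fitLine(q[:,:2].astype(np.float32),cv2.DIST_L2,0,.1,.1).ravel(); L.append(r); print("handle",len(q),q.mean(0).round(1),np.percentile(q[:,2],[5,50,95]).round(1),mr(l==k),np.degrees(np.arctan2(r[1],r[0])))
    if len(L)==2:
        A=np.array([L[0][:2],-L[1][:2]]).T; s=np.linalg.solve(A,L[1][2:]-L[0][2:]); print("axes cross",L[0][2:]+s[0]*L[0][:2])
    g=far&ok&(hsv[...,0]>15)&(hsv[...,0]<32)&(hsv[...,1]>110)&(P[...,2]>5)
    if g.sum()>30: print("ring",g.sum(),P[g].mean(0),cv2.minEnclosingCircle(P[g][:,:2].astype(np.float32)),mr(g))
E
python3 -c "from m import *; meas('w4')"
```

```text
[ 481.9 -281.9  283.5] [-180.    -0.2  123.2]
wrist turnbutton_tip 0.97 [315. 196.] [ 463.5 -266.    50. ]
wrist groove 0.88 [334. 196.] [ 480.7 -252.1   65. ]
wrist axle_end 0.88 [339. 195.] [ 482.5 -247.    86. ]
wrist pliers 0.66 [503. 122.] [612.8 -65.3   0. ]
wrist ring_eye 0.79 [490. 159.] [ 623.9 -111.    11. ]
wrist grip 0.78 [526.  63.] [588.4  -4.3  11. ]
wrist grip 0.36 [315. 190.] [ 462.5 -263.8   11. ]
bar 396 [ 445.27945917 -287.07806915   50.37295366] ((443.8826599121094, -288.64105224609375), (66.52438354492188, 9.365865707397461), 47.099021911621094)
end 781 [ 481.76449825 -247.81229922   85.65813648] ((481.9622497558594, -248.1598663330078), 17.36139678955078)
handle 751 [562.5 -14.   18.5] [ 9.9 20.3 23.2] ((563.9791870117188, -13.290843963623047), (8.616100311279297, 66.89762878417969), 31.92801284790039) -58.191025
handle 686 [612.7   3.6  18.9] [ 9.7 20.8 23.2] ((614.0562744140625, 3.4779930114746094), (8.878072738647461, 67.746337890625), 3.814133882522583) -85.6549
axes cross [ 621.2672  -108.76741]
ring 276 [ 631.16998154 -135.24138432   13.50127342] ((629.7819213867188, -131.9818115234375), 22.762874603271484) ((631.6475830078125, -133.42843627929688), (41.40135955810547, 41.07026672363281), 18.590980529785156)
```

Call:
send_rows(targets=[[[0,0,-0.03,0.1,0.2,0,-1],[0,0,-0.03,0.1,0.2,0,-1],[0,0,-0.03,0.1,0.2,0,-1],[0,0,-0.03,0.1,0.2,0,-1],[0,0,-0.03,0.1,0.2,0,-1],[0,0,-0.02,0.06,0.2,0,-1],[0,0,0,0,0,0,-1],[0,0,0,0,0,0,-1],[0,0,0,0,0,0,-1]]])

```text
time_s: 8.25
ee_pos: [594.3, -43.6, 284.6]
ee_rot: [-180.0, 0.0, 107.9]
force: [-0.3, -0.6, -1.2]
gripper_width: 90.9
gripper_force: 0.0
```

```bash
python3 -c "from m import *; meas('w5')"
```

```text
[594.3 -43.6 284.6] [-180.     0.   107.9]
wrist pliers 0.73 [324. 230.] [609.  -69.7   0. ]
wrist ring_eye 0.87 [324. 265.] [ 622.  -114.3   11. ]
handle 348 [565.  -11.4  21.4] [18.1 21.7 23.4] ((565.40283203125, -12.367584228515625), (7.647947311401367, 67.84608459472656), 31.86365509033203) -58.135227
handle 361 [614.5   4.9  21.6] [19.4 21.7 23.4] ((614.7625732421875, 4.315013885498047), (8.20004940032959, 67.85311889648438), 4.430427074432373) -85.70805
axes cross [ 622.68256 -104.17054]
ring 7343 [609.7493168  -14.35312984 378.85746983] ((606.9767456054688, -71.87842559814453), 86.3257827758789) ((615.7410888671875, -78.29225158691406), (119.65868377685547, 154.9940643310547), 17.990814208984375)
```

View pics/w5.png

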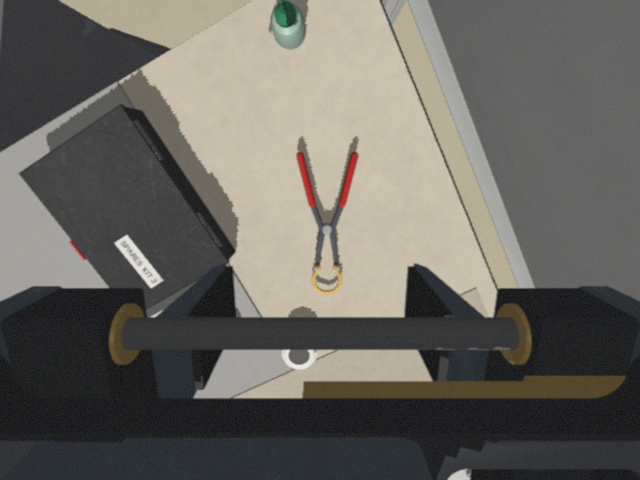

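Call:
send_rows(targets=[[[0,0,0,-0.004,0.045,-0.22,-1],[0,0,0,-0.004,0.045,-0.22,-1],[0,0,0,-0.004,0.045,-0.22,-1],[0,0,0,-0.004,0.045,-0.22,-1],[0,0,0,-0.002,0,-0.22,-1],[0,0,0,-0.002,0,-0.15,-1],[0,0,0,0,0,-0.08,-1],[0,0,0,0,0,0,-1],[0,0,0,0,0,0,-1]]])

```text
time_s: 9.5
ee_pos: [591.2, -6.9, 19.2]
ee_rot: [180.0, 0.0, 107.9]
force: [0.4, 0.5, -0.4]
gripper_width: 91.1
gripper_force: 0.0
```

Call:
send_rows(targets=[[[0,0,0,-0.003,0,-0.06,-1],[0,0,0,0,0,-0.02,-1],[0,0,0,0,0,0,-1],[0,0,0,0,0,0,-1]]])

```text
time_s: 9.9
ee_pos: [590.2, -6.7, 3.1]
ee_rot: [180.0, 0.0, 107.9]
force: [0.2, 0.7, -0.4]
gripper_width: 91.0
gripper_force: 0.0
```

Call:
send_rows(targets=[[[0,0,0,0,0,0,1],[0,0,0,0,0,0,1],[0,0,0,0,0,0,1],[0,0,0,0,0,0,1],[0,0,0,0,0,0,1],[0,0,0,0,0,0,1],[0,0,0,0,0,0,1],[0,0,0,0,0,0,1],[0,0,0,0,0,0,1],[0,0,0,0,0,0,1]]], grip_force=45)

```text
time_s: 10.9
ee_pos: [590.7, -6.6, 3.1]
ee_rot: [179.9, 0.0, 107.9]
force: [1.2, 1.2, 3.0]
gripper_width: 27.1
gripper_force: 44.9
```

Call:
send_rows(targets=[[[0,0,0,0,0,0.02,1],[0,0,0,0,0,0.1,1],[0,0,0,0,0,0.2,1],[0,0,0,0,0,0.2,1],[0,0,0,0,0,0.15,1],[0,0,0,0,0,0,1],[0,0,0,0,0,0,1],[0,0,0,0,0,0,1]]])

```text
time_s: 11.7
ee_pos: [588.2, -6.7, 134.6]
ee_rot: [-179.7, -0.1, 107.9]
force: [-0.6, 0.6, -1.8]
gripper_width: 27.2
gripper_force: 44.9
```

```bash
cat > r.py <<'E'
from h import *
def ring(name):
    s=env.state(); print(s["ee_pos"].round(1),s["ee_rot"].round(2),s["gripper_width"])
    tcp=s["ee_pos"]; Rm=Ro.from_euler("xyz",s["ee_rot"],degrees=True)
    for c in("top","side"):
        p,d=optics.grab_frame(c); cv2.imwrite(f"pics/{name}{c}.png",p[...,::-1]); P=cloud(c,d); hsv=cv2.cvtColor(p,cv2.COLOR_RGB2HSV)
        locate(c,dict(ring_eye=tcp[2]+8,axle_end=86,groove=65))
        g=(d>0)&(hsv[...,0]>15)&(hsv[...,0]<32)&(hsv[...,1]>110)&(np.linalg.norm(P-tcp,axis=-1)<190)&(abs(P[...,2]-tcp[2]-8)<12)
        if g.sum()<20: continue
        q=P[g]; print(c,"ring",g.sum(),q.mean(0).round(1),"tool mean",Rm.inv().apply(q-tcp).mean(0).round(1))
        x=q[:,:2]; sol=np.linalg.lstsq(np.c_[2*x,np.ones(len(x))],(x**2).sum(1),rcond=None)[0]
        print(" circle",sol[:2].round(1),np.sqrt(sol[2]+sol[:2]@sol[:2]).round(1),"tool",Rm.inv().apply(np.r_[sol[:2],q[:,2].mean()]-tcp).round(1))
        e=(d>0)&(abs(P[...,2]-86)<5)&(np.hypot(P[...,0]-482,P[...,1]+248)<25)&(hsv[...,1]<80)
        if e.sum()>10: print(" axle end",e.sum(),P[e].mean(0).round(1),cv2.minEnclosingCircle(P[e][:,:2].astype(np.float32)))
E
python3 -c "
from r import *; ring('a')
v=cv2.imread('pics/atop.png')[130:290,220:420]; w=cv2.imread('pics/aside.png')[190:350,200:400]
cv2.imwrite('pics/a.png',cv2.resize(np.hstack([v,w]),(800,320),interpolation=2))"
```

```text
[588.2  -6.7 134.6] [-1.7973e+02 -9.0000e-02  1.0794e+02] 27.22633612976057
top ring_eye 0.92 [281. 178.] [ 631.  -119.   142.6]
top axle_end 0.75 [337. 246.] [ 480.3 -248.2   86. ]
top groove 0.83 [339. 246.] [ 482.4 -253.6   65. ]
top ring 76 [ 629.3 -135.3  144. ] tool mean [-134.9   -0.6   -9.7]
 circle [ 625.9 -123.3] 26.7 tool [-1.224e+02 -1.000e-01 -9.700e+00]
 axle end 154 [ 482.4 -247.6   85.3] ((482.432373046875, -247.42538452148438), 17.513853073120117)
side ring_eye 0.62 [255. 235.] [ 631.9 -130.6  142.6]
side axle_end 0.68 [334. 242.] [ 482.6 -206.4   86. ]
side axle_end 0.62 [334. 232.] [ 483.1 -247.6   86. ]
side groove 0.86 [334. 242.] [ 483.  -242.5   65. ]
side groove 0.7 [254. 239.] [ 658.5 -255.7   65. ]
side ring 21 [ 615.8 -144.2  144.5] tool mean [-139.3  -16.2  -10.1]
 circle [ 621.  -128.7] 19.5 tool [-126.1   -6.5  -10.1]
 axle end 110 [ 481.7 -242.7   84.8] ((481.8429260253906, -244.9326171875), 17.334514617919922)
```

View pics/a.png

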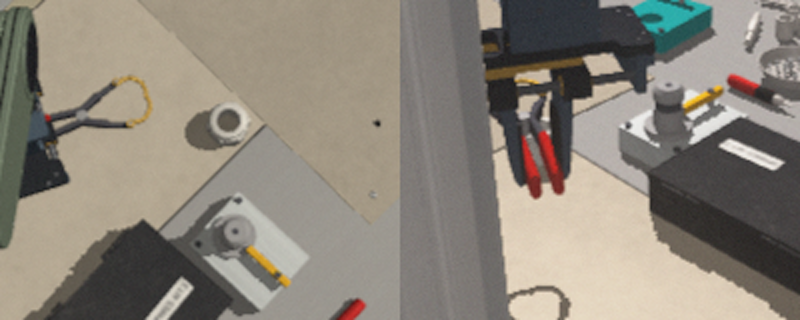

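Call:
send_rows(targets=[[[0,0,-0.03,-0.01,-0.04,0,1],[0,0,-0.055,-0.02,-0.07,0,1],[0,0,-0.055,-0.02,-0.07,0,1],[0,0,-0.055,-0.02,-0.07,0,1],[0,0,-0.055,-0.02,-0.07,0,1],[0,0,-0.055,-0.02,-0.07,0,1],[0,0,-0.055,-0.02,-0.07,0,1],[0,0,-0.055,-0.02,-0.07,0,1],[0,0,-0.055,-0.02,-0.07,0,1],[0,0,-0.055,-0.02,-0.07,0,1],[0,0,-0.03,-0.02,-0.03,0,1],[0,0,0,0,0,0,1]]])

```text
time_s: 13.3
ee_pos: [547.7, -147.5, 136.8]
ee_rot: [-180.0, 0.0, 57.9]
force: [-0.7, 0.5, -2.1]
gripper_width: 27.5
gripper_force: 44.9
```

Call:
send_rows(targets=[[[0,0,0,0,0,-0.04,1],[0,0,0,0,0,-0.04,1],[0,0,0,0,0,0,1],[0,0,0,0,0,0,1]]])

```text
time_s: 13.7
ee_pos: [547.9, -146.3, 120.2]
ee_rot: [-179.9, 0.0, 58.0]
force: [-0.1, 0.3, -1.4]
gripper_width: 27.1
gripper_force: 44.9
```

```bash
python3 -c "
from r import *; ring('b')
v=cv2.imread('pics/btop.png')[180:300,260:420]; w=cv2.imread('pics/bside.png')[170:290,240:400]
cv2.imwrite('pics/b.png',cv2.resize(np.hstack([v,w]),(800,300),interpolation=2))"
```

```text
[ 547.9 -146.3  120.2] [-1.7994e+02  2.0000e-02  5.8050e+01] 27.120417841850262
top ring_eye 0.62 [339. 243.] [ 483.4 -250.7  128.2]
top axle_end 0.75 [337. 244.] [ 485.8 -248.2   86. ]
top groove 0.52 [336. 242.] [ 491.4 -247.1   65. ]
top ring 72 [ 474.1 -260.   129.8] tool mean [-135.5   -2.5   -9.5]
 circle [ 482.7 -252. ] 26.1 tool [-124.2    0.6   -9.5]
 axle end 147 [ 482.5 -248.1   85.8] ((482.5488586425781, -248.0865936279297), 17.271347045898438)
side ring_eye 0.7 [304. 236.] [ 541.5 -154.3  128.2]
side ring_eye 0.6 [332. 211.] [ 487.8 -266.4  128.2]
side axle_end 0.9 [332. 232.] [ 486.  -248.9   86. ]
side groove 0.65 [334. 239.] [ 481.6 -255.9   65. ]
side ring 28 [ 460.5 -246.8  130.4] tool mean [-131.5  -21.   -10.1]
 circle [ 475.8 -248.2] 20.6 tool [-124.7   -7.3  -10.1]
 axle end 109 [ 482.  -242.6   84.9] ((482.9056091308594, -243.70062255859375), 16.827468872070312)
```

View pics/b.png

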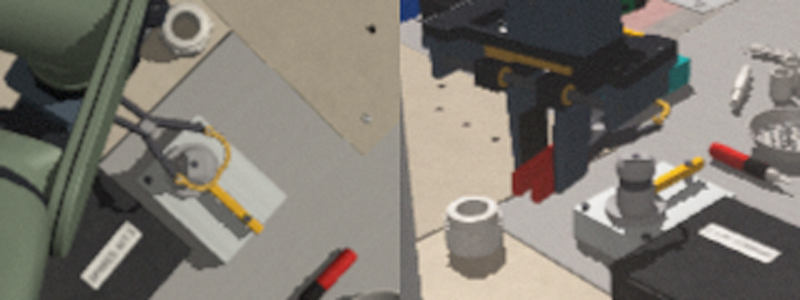

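Run:
```python
from r import *
s=env.state(); tcp=s["ee_pos"]; Rm=Ro.from_euler("xyz",s["ee_rot"],degrees=True)
G=np.zeros((480,640))
for i in range(4):
    p,d=optics.grab_frame("top"); P=cloud("top",d); hsv=cv2.cvtColor(p,cv2.COLOR_RGB2HSV)
    G+=(d>0)&(hsv[...,0]>13)&(hsv[...,0]<34)&(hsv[...,1]>80)&(np.linalg.norm(P-tcp,axis=-1)<190)&(abs(P[...,2]-tcp[2]-8)<12)
v,u=np.nonzero(G>=2)
T=np.array([Rm.inv().apply(ray("top",(a,b),tcp[2]+9)-tcp)[:2] for a,b in zip(u,v)])
print(T[T[:,0].argsort()].round(0).astype(int).tolist())
x=T; sol=np.linalg.lstsq(np.c_[2*x,np.ones(len(x))],(x**2).sum(1),rcond=None)[0]; print(sol[:2],np.sqrt(sol[2]+sol[:2]@sol[:2]))
```

```text
[[-149, -6], [-149, 7], [-148, 12], [-148, -10], [-148, 4], [-148, -5], [-148, 9], [-147, -13], [-147, 1], [-147, 14], [-147, -8], [-147, 6], [-147, -16], [-147, -3], [-146, 11], [-146, -11], [-146, 3], [-146, 16], [-146, -6], [-146, 8], [-146, -14], [-145, -1], [-145, 13], [-145, -9], [-145, 5], [-145, -17], [-145, 18], [-144, -12], [-144, 1], [-144, -20], [-144, -15], [-144, 20], [-143, -18], [-142, 22], [-142, -22], [-142, -16], [-141, 24], [-141, -20], [-140, 21], [-140, -23], [-140, 26], [-139, 23], [-139, -21], [-138, -24], [-138, 25], [-137, -22], [-137, 27], [-136, -25], [-135, -23], [-135, 25], [-134, -26], [-134, 27], [-133, -24], [-132, -22], [-132, 26], [-131, -26], [-130, 28], [-130, -24], [-130, 25], [-129, -27], [-129, 27], [-128, -25], [-127, 29], [-127, -23], [-127, 26], [-126, -26], [-125, 28], [-125, -24], [-125, 25], [-124, -27], [-124, -22], [-123, 27], [-123, -25], [-122, 28], [-122, -23], [-121, 25], [-121, -27], [-121, -21], [-120, 27], [-120, 24], [-119, -28], [-119, 29], [-119, -23], [-118, 31], [-118, 23], [-117, -21], [-117, -29], [-117, 28], [-117, -24], [-116, 25], [-116, -27], [-116, 30], [-115, -22], [-115, 27], [-115, -25], [-114, 24]]
[-123.04390021    0.95984899] 26.530739482686894
```

Call:
send_rows(targets=[[[0,0,0,-0.006,0.01,-0.04,1],[0,0,0,0,0,-0.06,1],[0,0,0,0,0,-0.05,1],[0,0,0,0,0,-0.02,1],[0,0,0,0,0,0,1],[0,0,0,0,0,0,1],[0,0,0,0,0,0,1]]])

```text
time_s: 15.0
ee_pos: [547.3, -144.8, 87.2]
ee_rot: [179.9, -0.0, 58.0]
force: [-0.3, -0.3, -1.7]
gripper_width: 27.4
gripper_force: 44.9
```

```bash
python3 -c "
from r import *; ring('c'); print(env.state()['force'])
v=cv2.imread('pics/ctop.png')[215:275,300:380]; w=cv2.imread('pics/cside.png')[190:280,270:390]
cv2.imwrite('pics/c.png',np.hstack([cv2.resize(v,(400,300),interpolation=2),cv2.resize(w,(400,300),interpolation=2)]))"
```

```text
[ 547.3 -144.8   87.2] [ 1.7994e+02 -1.0000e-02  5.8000e+01] 27.37011710419552
top ring_eye 0.9 [336. 246.] [ 480.2 -245.5   95.2]
top axle_end 0.69 [340. 248.] [ 475.8 -254.    86. ]
top groove 0.62 [182. 242.] [493.2 124.5  65. ]
top groove 0.58 [338. 249.] [ 476.1 -250.4   65. ]
top ring 72 [ 474.  -258.    97.1] tool mean [-134.8   -2.2   -9.9]
 circle [ 482.1 -250.2] 26.3 tool [-123.8    0.6   -9.9]
 axle end 150 [ 482.5 -246.9   85.6] ((480.33544921875, -244.68048095703125), 20.545150756835938)
side ring_eye 0.85 [331. 229.] [ 488.6 -247.7   95.2]
side axle_end 0.63 [333. 232.] [ 485.3 -247.6   86. ]
side axle_end 0.61 [391. 300.] [386.5  -8.8  86. ]
side groove 0.89 [336. 243.] [ 478.8 -240.3   65. ]
[ 0.45807914  0.29464066 -3.62894373]
```

View pics/c.png

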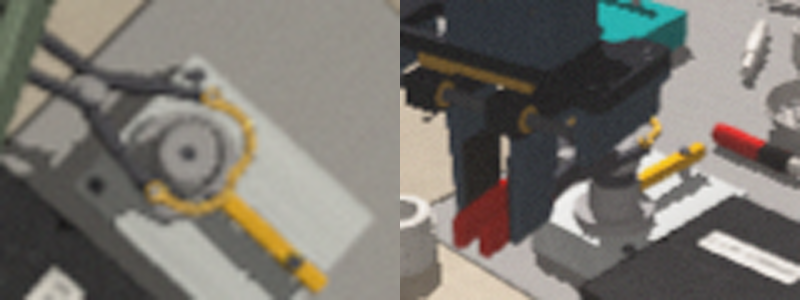

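Run:
```python
from r import *
s=env.state(); tcp=s["ee_pos"]; Rm=Ro.from_euler("xyz",s["ee_rot"],degrees=True)
F=[]
for i in range(5): p,d=optics.grab_frame("top"); F.append(p.astype(float))
m=np.mean(F,0); np.save("m.npy",m); K,R,t=cam("top"); print("cam pos",(-R.T@t).round())
def px(X): c=R@X+t; return (K@c)[:2]/c[2]
def samp(X):
    a=px(X); return cv2.getRectSubPix(m.astype(np.float32),(1,1),(float(a[0]),float(a[1])))[0,0]
for ang in range(0,360,20):
    row=[]
    for r in np.arange(12,34,1.):
        X=tcp+Rm.apply([-122+r*np.cos(np.radians(ang)),r*np.sin(np.radians(ang)),-10]); c=samp(X); row.append(int(c[0]-c[2]))
    print(ang,row)
# end face: rows of brightness about nominal centre at z=86 
e=np.array([482.4,-247.7,86])
for ang in range(0,360,30):
    print("e",ang,[int(samp(e+np.r_[r*np.cos(np.radians(ang)),r*np.sin(np.radians(ang)),0]).sum()/3) for r in range(0,26,2)])
```

```text
cam pos [ 334. -211. 1384.]
0 [6, 6, 5, 6, 6, 7, 8, 8, 8, 8, 7, 5, 4, 4, 4, 5, 6, 6, 6, 6, 6, 5]
20 [6, 6, 6, 7, 8, 8, 8, 8, 8, 7, 7, 6, 6, 6, 6, 6, 6, 5, 4, 3, 3, 2]
40 [7, 7, 7, 7, 8, 8, 8, 8, 8, 7, 7, 7, 6, 5, 4, 3, 1, 0, 0, 0, 0, 0]
60 [7, 7, 7, 7, 8, 8, 7, 7, 7, 6, 5, 3, 1, 0, -1, -1, -1, 0, 2, 3, 4, 3]
80 [8, 8, 8, 7, 7, 7, 7, 8, 10, 15, 24, 36, 48, 52, 45, 37, 42, 51, 56, 45, 30, 19]
100 [8, 8, 7, 6, 7, 7, 7, 7, 7, 7, 14, 24, 35, 60, 85, 104, 99, 74, 48, 26, 16, 10]
120 [8, 8, 7, 6, 6, 7, 8, 8, 8, 8, 8, 8, 10, 19, 31, 54, 78, 98, 81, 59, 37, 22]
140 [8, 7, 6, 6, 6, 6, 7, 7, 8, 8, 8, 9, 13, 20, 30, 55, 79, 87, 90, 80, 54, 31]
160 [8, 7, 6, 6, 6, 6, 7, 8, 8, 7, 13, 22, 37, 62, 86, 95, 100, 84, 55, 31, 19, 9]
180 [8, 7, 6, 5, 4, 5, 6, 7, 20, 36, 58, 82, 107, 104, 84, 59, 37, 20, 8, 7, 7, 7]
200 [8, 8, 8, 7, 6, 6, 6, 6, 7, 7, 8, 19, 37, 59, 83, 100, 114, 127, 140, 153, 160, 166]
220 [8, 8, 7, 7, 6, 6, 5, 5, 6, 7, 6, 6, 19, 41, 65, 83, 96, 86, 69, 50, 30, 11]
240 [8, 7, 7, 6, 7, 7, 7, 6, 5, 5, 5, 20, 37, 57, 78, 94, 88, 83, 62, 38, 21, 13]
260 [8, 8, 8, 7, 6, 5, 5, 6, 13, 27, 50, 7
[... 453 characters left out ...]
 122, 139, 151, 167, 175]
e 60 [77, 100, 129, 142, 144, 136, 109, 89, 99, 127, 143, 130, 108]
e 90 [77, 97, 127, 141, 144, 136, 114, 79, 73, 77, 79, 79, 79]
e 120 [77, 101, 128, 143, 144, 136, 109, 81, 69, 68, 73, 76, 73]
e 150 [77, 96, 126, 143, 146, 143, 124, 96, 79, 79, 99, 125, 133]
e 180 [77, 84, 121, 140, 146, 144, 135, 115, 104, 96, 88, 95, 119]
e 210 [77, 80, 112, 137, 148, 147, 139, 119, 94, 97, 109, 103, 92]
e 240 [77, 81, 100, 134, 144, 145, 141, 123, 95, 102, 131, 142, 138]
e 270 [77, 79, 104, 134, 146, 144, 146, 121, 100, 106, 132, 144, 155]
e 300 [77, 86, 112, 139, 144, 144, 144, 140, 116, 115, 137, 161, 176]
e 330 [77, 92, 120, 143, 146, 146, 143, 135, 123, 131, 150, 158, 138]
```

Call:
send_rows(targets=[[[0,0,0,-0.004,0.003,-0.01,1],[0,0,0,0,0,-0.03,1],[0,0,0,0,0,-0.03,1],[0,0,0,0,0,-0.03,1],[0,0,0,0,0,0,1],[0,0,0,0,0,0,1],[0,0,0,0,0,0,1]]])

```text
time_s: 16.35
ee_pos: [546.3, -144.2, 66.9]
ee_rot: [180.0, -0.0, 58.0]
force: [0.6, 0.3, -2.2]
gripper_width: 27.2
gripper_force: 44.9
```

No contact so far; descending the last 10 mm.

Call:
send_rows(targets=[[[0,0,0,0,0,-0.02,1],[0,0,0,0,0,-0.02,1],[0,0,0,0,0,-0.009,1],[0,0,0,0,0,0,1],[0,0,0,0,0,0,1],[0,0,0,0,0,0,1],[0,0,0,0,0,0,1]]])

```text
time_s: 17.05
ee_pos: [546.2, -144.2, 57.2]
ee_rot: [180.0, -0.0, 58.0]
force: [0.1, 0.3, -2.2]
gripper_width: 27.2
gripper_force: 44.9
```

Run:
```python
from r import *
Z=[]
for i in range(4): ring(f'd{i}') if i==0 else optics.grab_frame("top"); s=env.state(); Z.append(np.r_[s["ee_pos"],s["force"]])
print(np.mean(Z,0).round(2))
v=cv2.imread('pics/d0top.png')[215:275,300:380]; w=cv2.imread('pics/d0side.png')[190:280,270:390]
cv2.imwrite('pics/d.png',np.hstack([cv2.resize(v,(400,300),interpolation=2),cv2.resize(w,(400,300),interpolation=2)]))
```

```text
[ 546.2 -144.2   57.2] [179.98  -0.    58.  ] 27.233904545007587
top ring_eye 0.55 [335. 246.] [ 482.9 -243.9   65.2]
top axle_end 0.6 [337. 245.] [ 482.2 -249.1   86. ]
top groove 0.67 [337. 247.] [ 481.  -249.7   65. ]
top ring 72 [ 473.3 -261.    66.3] tool mean [-1.377e+02  1.000e-01 -9.100e+00]
 circle [ 480.2 -250.5] 25.8 tool [-125.1    0.4   -9.1]
 axle end 149 [ 482.6 -247.7   85.5] ((483.05853271484375, -247.83038330078125), 16.978500366210938)
side ring_eye 0.82 [333. 238.] [ 484.3 -258.7   65.2]
side ring_eye 0.2 [325. 411.] [494.4 200.9  65.2]
side axle_end 0.65 [388. 299.] [392.4 -11.   86. ]
side groove 0.67 [333. 242.] [ 484.9 -244.2   65. ]
side ring 24 [ 457.4 -237.3   66.3] tool mean [-126.1  -25.9   -9.1]
 circle [ 465.3 -242.4] 14.1 tool [-126.2  -16.5   -9.1]
[ 5.4608e+02 -1.4413e+02  5.7030e+01  4.9000e-01 -1.0000e-01 -2.4800e+00]
```

View pics/d.png

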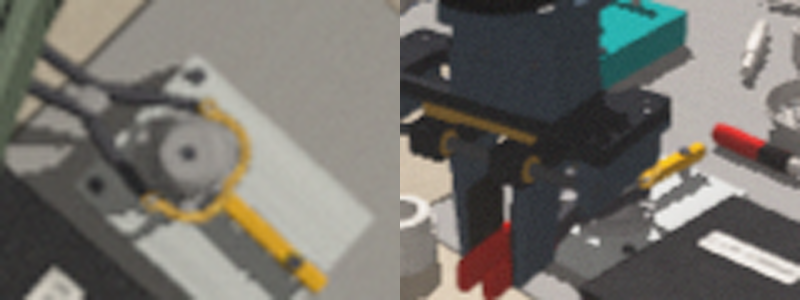

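Run:
```python
from r import *
s=env.state(); tcp=s["ee_pos"]; Rm=Ro.from_euler("xyz",s["ee_rot"],degrees=True)
m=np.mean([optics.grab_frame("top")[0].astype(np.float32) for i in range(5)],0)
K,R,t=cam("top")
def samp(X):
    c=R@X+t; a=(K@c)[:2]/c[2]; return cv2.getRectSubPix(m.astype(np.float32),(1,1),(float(a[0]),float(a[1])))[0,0]
rr=np.arange(16,34,.5)
for ang in (80,100,120,140,160,180,220,240,260,280):
    v=np.array([(lambda c:c[0]-c[2])(samp(tcp+Rm.apply([-122+r*np.cos(np.radians(ang)),r*np.sin(np.radians(ang)),-10]))) for r in rr])
    print(ang,rr[v.argmax()],"inner",rr[np.argmax(v>.5*v.max())],"outer",rr[len(v)-1-np.argmax(v[::-1]>.5*v.max())])
# axle end face circle: gradient edge of bright face
for z,e in((86,np.array([482.2,-248.3,86])),):
    E=[]
    for ang in range(0,360,15):
        u=np.array([np.cos(np.radians(ang)),np.sin(np.radians(ang)),0]); q=np.arange(8,17,.5)
        b=np.array([samp(e+r*u).mean() for r in q]); k=np.argmax(b<.9*b[:3].mean()) if (b<.9*b[:3].mean()).any() else -1
        if k>0:E.append((e+q[k]*u)[:2])
    E=np.array(E); sol=np.linalg.lstsq(np.c_[2*E,np.ones(len(E))],(E**2).sum(1),rcond=None)[0]; print("face",len(E),sol[:2],np.sqrt(sol[2]+sol[:2]@sol[:2]))
# dark centre hole centroid
g=np.mgrid[-7:7.1:.5,-7:7.1:.5].reshape(2,-1).T; w=np.array([max(0,120-samp(np.r_[482.2+a,-248.3+b,86]).mean()) for a,b in g]); print("hole",np.r_[482.2,-248.3]+(g*w[:,None]).sum(0)/w.sum())
print("eye(-122,0)",(tcp+Rm.apply([-122,0,-8])).round(1))
```

```text
80 24.5 inner 22.5 outer 30.5
100 27.0 inner 24.5 outer 29.5
120 29.0 inner 27.0 outer 32.0
140 30.0 inner 27.0 outer 32.0
160 28.0 inner 24.5 outer 30.0
180 24.0 inner 22.0 outer 28.0
220 29.0 inner 26.0 outer 31.5
240 28.0 inner 25.0 outer 29.5
260 25.0 inner 22.0 outer 28.0
280 27.5 inner 21.0 outer 30.0
face 16 [ 482.68497797 -250.95631378] 13.787719544425556
hole [ 482.08804189 -248.5904775 ]
eye(-122,0) [ 481.4 -247.6   65. ]
```

```bash
python3 -c "
from workcell import env; print(env.job_done())"
```

```text
the job is handed in; nothing more can be done
None
```

I handed the job in at about 18 s of robot time. The turnbutton is locked at its stop, and the spread ring is held level at the groove, centred to within about 1 mm and with no contact force felt. The hand-in call did not report a verdict.

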